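Move the red prize pointer on by three clicks

ROBOT

A 6-joint arm with a two-finger parallel gripper is mounted at the origin on the work surface. World frame = base frame: x ahead of the robot, y to its left, z up, the work surface at z = 0. Lengths are in m, angles in rad, forces in N, time in s.
With the tool pointing down it reaches from about 0.35 to 0.975 m from the base axis. Payload 4.9 kg.
Tool frame: the origin (TCP) lies at the very end of the fingers, on their centre line; the grasp point (between the pads) lies 19 mm behind it; z points along the fingers, y is the direction in which the jaws open and shut (so a half turn about z gives the same grasp; the last joint's range is limited). The gripper opens to 85 mm and grips with 20 to 120 N. Pads are 22 mm wide; open, the fingers measure 114 mm over their backs; the gripper's body (76 mm by 85 mm) begins 54 mm behind the grasp point. The pads swing forward as they close: fully open they stand 13 mm farther back than shut.
Start: joints at [-1.293, 0.053, 1.613, -0, 1.476, -0.119], TCP at [0.242, -0.576, 0.21] pointing down, gripper open.
Joint ranges: [-3.01, 3.01], [-1.01, 2.22], [0.06, 2.58], [-1.02, 4.17], [0.09, 2.62], [-3.14, 3.14]. Speed limits (rad/s): [2.57, 2.57, 3.14, 3.14, 3.14, 3.14].

INTERFACE

Orientations are given as a rotation vector (axis times angle).
In Python, from station import ctrl gives the robot as it stands.
- The arm moves only by the tool apply_moves, never from a script. Its argument "deltas" is a list of rows, each a list of 5 numbers: the shift along the tool's x, y, z in m, then the turn about the tool's z in rad, then the gripper's target within -1 to 1 (fully open at 1, half-way at 0, shut at -1). A call has exactly 8 rows; each row shifts and turns the pose as measured when the row begins, along the tool's axes as they then stand; what a row does not reach is not made up. A row lasts 1/8 s, in which the tool goes at most 62.5 mm and 10.7 degrees, less where a joint would pass 70% of its speed; a pose out of reach is approached as far as the arm can. A call with a gripper value outside its range is refused whole. The fingers move at their own pace and stop on an object; "grip_force" is the grip in N (left out, the last holds). Time passes only in rows, so rows that do not move let the fingers close, or fill a call up. It gives the time, the measured TCP pose, the force and the opening at its end, in the units of the state.
- ctrl.get_obs(): the state, without advancing time (a new reading comes with each control period).
- ctrl.get_image(name): name is "scene" or "top" or "wrist"; returns a dict with "img" (420x560x3 uint8, red, green, blue), "range_z" (420x560 float32, m along the optical axis (not along the pixel's ray), 0 where there is no reading), "mtx" (3x3 intrinsics, pixels), "eye" and "attitude" of the camera in the world; the wrist camera has in their place "mount" (4x4, takes a point from camera to tool coordinates, whose origin is the TCP and whose axes are the flange's). Camera axes: x right, y down, z forward; pixel columns grow to the right and rows downward; lengths in m; the calibration is good to about 2 mm. The wrist camera is an equidistant fisheye: a pixel r from the principal point sees the ray r / f radians off the axis. A picture is of the moment at which its call begins: read the wrist's pose just before it.
- ctrl.finish_job(): hands the job in, once; it reports no verdict.
Trained networks look in a picture, given as the dict that the camera call returned (one of the last four; its "shot" number tells which), for a name from the list of things; names that differ only in an ending like _2 or _b are one class to them, and where a whole thing is asked for, a point or a joint stands for the part that bears it (a point fixed in the world has none). Each returns a list of dicts, best first, with "confidence" (0 to 1); they miss things now and then, are a little off and sometimes report something else, mostly with a low value. They report only what shows in the picture. A call takes as long as a camera call. They do not tell look-alikes from the thing itself.
- ctrl.search_frame(picture, target): "extent" ([left, top, width, height] in pixels, round what is visible of it).
- ctrl.spot_point(picture, target): "uv" ([column, row] in pixels: a listed point, or the origin of a listed thing).
The state is a dict: "t": time; "q": joint angles; "dq": joint speeds; "effort": joint torques, N m; "tool_pos": TCP position; "tool_rot": TCP orientation; "contact_force": force on the tool from outside, world axes, zero at the start; "wrist_torque": the same for the moment, N m; "opening": finger opening in m.
Only numpy, scipy, OpenCV 4.12 (cv2) and the standard library are available. Lean on these libraries where they do the work, as an engineer would, in place of code of your own. Each camera call takes 0.05 s, during which the arm holds its last target.

TASK

The sugar-painting stall has two prize wheels, one with a red pointer knob and one with a blue one. The customer has won three steps: turn the red pointer exactly three clicks clockwise (seen from above), so that it rests three pictures further on, and let go of it. Leave the blue pointer as it is.

Things in the scene. Friction and masses are not known exactly. Their poses are not given: they have to be found in the camera images.
- red_knob (a point): Centre of the grip bar of the red knob: upright bar 40 long, 14 thick (mm) on the knob's axis, this point 57 above the slab, bar top 71; under it a disc 42 across, top 31. x runs along the bar to the needle (low, 7 wide, reaching 70 from the axis), starting within 80 degrees of straight away from the robot; z up. It tops a fixed round green board, 200 across, 22 thick. The wheels may swap sides.
- red_pointer (a joint): Turn of the red pointer (knob and needle) in rad: 0 at the start, growing clockwise seen from above. 15 sprung click stops a turn, one per painted picture, 24 degrees (0.419 rad) apart. About 0.06 N m pushes it out of a stop; past half-way it snaps into the next and stays when let go. Seven clicks either way.
- blue_knob (a point): Centre of the grip bar of the blue knob: upright bar 40 long, 14 thick (mm) on the knob's axis, this point 57 above the slab, bar top 71; under it a disc 42 across, top 31. x runs along the bar to the needle (low, 7 wide, reaching 70 from the axis), starting within 80 degrees of straight away from the robot; z up. It tops a fixed round green board, 200 across, 22 thick. The wheels may swap sides.
- blue_pointer (a joint): Turn of the blue pointer (knob and needle) in rad: 0 at the start, growing clockwise seen from above. 15 sprung click stops a turn, one per painted picture, 24 degrees (0.419 rad) apart. About 0.06 N m pushes it out of a stop; past half-way it snaps into the next and stays when let go. Seven clicks either way.
Mind the look-alikes: they are no part of the job. What is shaped like the part that bears red_knob but black or purple is not meant.

How it is judged:
By the outcome, as a careful person would: the job done as asked, in the order asked, and still so for the second after the job is handed in, with the robot touching nothing.
It also fails if it takes over 32 s, if anything falls off the work surface, if the arm or the gripper's body presses on something with over 40 N, if the wrist force passes 120 N, or if a joint passes its speed limit or range.

## Working session

There is one attempt and no reset: what is moved stays moved. The work goes in short steps, Python scripts to look and compute and a tool call to move; the robot and the scene stay as the last step left them, time stands still between calls to the robot, and variables do not carry over. Pictures are saved under pics/ and viewed, and the job is handed in when it is done.

Besides the shell and the picture viewer there is one more tool, called after "Emit:" as a command line: name --pt "numbers of a row" for each row, then --argument value for the rest. apply_moves: Moves the arm, as the interface text tells. Its arguments: {"type":"object","properties":{"deltas":{"type":"array"},"grip_force":{"type":"number"}},"required":["deltas"]}

```bash
mkdir -p pics; ls; cat > h.py <<'E'
import numpy as np, cv2
from station import ctrl
def save(n,img): cv2.imwrite('pics/'+n,cv2.cvtColor(img,cv2.COLOR_RGB2BGR))
E
python3 - <<'E'
from h import *
o=ctrl.get_obs(); print({k:np.round(v,3) for k,v in o.items()})
for n in ["scene","top"]:
    p=ctrl.get_image(n); save(n+'1.png',p['img'])
    print(n,p['mtx'],p['eye'],p['attitude'])
    for t in ['red_knob','blue_knob']:
        print(t,ctrl.spot_point(p,t),ctrl.search_frame(p,t))
    np.savez(n+'1.npz',**{k:v for k,v in p.items()})
E
```

```text
pics
{'t': np.float64(0.0), 'q': array([-1.293,  0.053,  1.614, -0.   ,  1.476, -0.119]), 'dq': array([ 0.   ,  0.   ,  0.   , -0.001, -0.001,  0.   ]), 'effort': array([-0.0000e+00, -3.9368e+01, -3.7017e+01, -0.0000e+00,  7.0000e-03,
       -0.0000e+00]), 'tool_pos': array([ 0.241, -0.576,  0.209]), 'tool_rot': array([-3.078, -0.619,  0.   ]), 'contact_force': array([ 0.248, -0.921, -0.205]), 'wrist_torque': array([ 0.009,  0.033, -0.01 ]), 'opening': np.float64(0.085)}
scene [[511.92756449   0.         285.01376762]
 [  0.         511.92756449 199.4481871 ]
 [  0.           0.           1.        ]] [1.09294155 0.7087223  0.7704181 ] [-0.945872   -2.33184147  1.20766829]
red_knob [{'uv': [263.1, 139.9], 'confidence': 0.74}, {'uv': [399.9, 223.3], 'confidence': 0.7}, {'uv': [299.7, 258.1], 'confidence': 0.68}, {'uv': [216.6, 189.6], 'confidence': 0.41}] [{'extent': [259.7, 133.9, 13.6, 17.3], 'confidence': 0.73}, {'extent': [376.6, 215.5, 29.0, 29.0], 'confidence': 0.6}, {'extent': [276.2, 249.4, 37.2, 37.1], 'confidence': 0.55}]
blue_knob [{'uv': [219.5, 192.1], 'confidence': 0.58}] [{'extent': [212.8, 181.7, 17.5, 33.8], 'confidence': 0.52}]
top [[382.9317305    0.         273.94553834]
 [  0.         382.9317305  214.90777319]
 [  0.           0.           1.        ]] [3.79041021e-01 6.27045864e-04 8.66259586e-01] [-2.23561781  2.20502645 -0.05623523]
red_knob [{'uv': [190.1, 164.7], 'confidence': 0.8}, {'uv': [394.1, 311.1], 'confidence': 0.71}, {'uv': [156.2, 281.6], 'confidence': 0.7}] [{'extent': [184.0, 137.7, 17.3, 36.4], 'confidence': 0.92}, {'extent': [382.6, 277.2, 19.6, 41.8], 'confidence': 0.76}, {'extent': [148.8, 251.0, 23.0, 42.3], 'confidence': 0.74}]
blue_knob [{'uv': [344.5, 180.0], 'confidence': 0.58}] [{'extent': [310.9, 171.4, 42.6, 20.5], 'confidence': 0.95}, {'extent': [184.6, 131.6, 15.0, 43.9], 'confidence': 0.47}]
```

View pics/scene1.png

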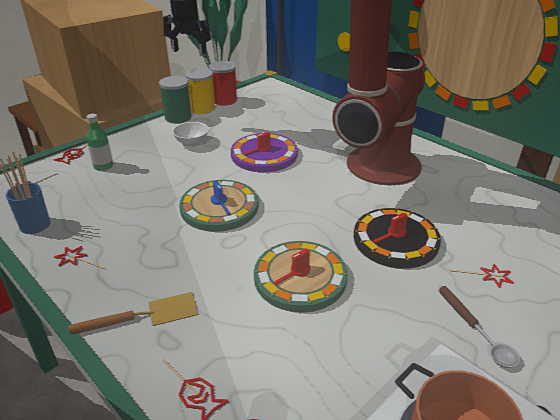

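View pics/top1.png

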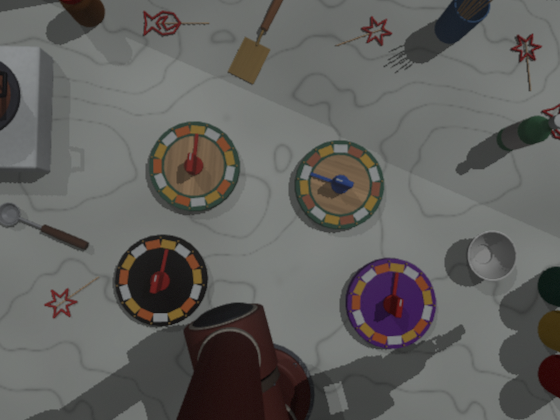

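Candidates for red_knob in the top image are the green-board red knob at (192,165), the black-board one at (160,282), the purple-board one at (394,303), and the blue knob on green at (342,183). By the description I choose the green board with the red knob at (192,165). In the scene image it is at (300,262). Next I take a close crop and measure it.

```bash
cat >> h.py <<'E'
def world(p,mask):
    K=p['mtx'];z=p['range_z'];v,u=np.nonzero(mask&(z>0));d=z[v,u]
    P=np.stack([(u-K[0,2])/K[0,0]*d,(v-K[1,2])/K[1,1]*d,d],1)
    R=cv2.Rodrigues(np.asarray(p['attitude'],float))[0]
    return P@R.T+p['eye'],u,v
def analyse(p,box,hue='red'):
    im=p['img'];hsv=cv2.cvtColor(im,cv2.COLOR_RGB2HSV)
    H,S,V=[hsv[...,i].astype(int) for i in range(3)]
    m=(((H<6)|(H>172)) if hue=='red' else ((H>100)&(H<130)))&(S>140)&(V>50)
    b=np.zeros_like(m);b[box[1]:box[3],box[0]:box[2]]=1
    P,u,v=world(p,m&b)
    return P,u,v
E
python3 - <<'E'
from h import *
for n,box,bb in [('top',(165,125,220,205),(310,150,365,205)),('scene',(268,245,330,290),(205,175,235,215))]:
    p=dict(np.load(n+'1.npz'))
    c=p['img'][box[1]-15:box[3]+15,box[0]-15:box[2]+15]; save(n+'_crop.png',cv2.resize(c,None,fx=5,fy=5))
    for hue,b in (('red',box),('blue',bb)):
        P,u,v=analyse(p,b,hue); z=P[:,2]
        print(n,hue,len(P),'z hist',np.histogram(z,bins=[0,.01,.02,.026,.032,.04,.05,.06,.066,.08])[0])
        top=P[(z>.064)];low=P[(z<.034)&(z>.015)]
        for nm,Q in(('top',top),('low',low)):
            if len(Q)<4: continue
            c=Q.mean(0); w,V=np.linalg.eigh(np.cov(Q[:,:2].T)); (cx,cy),(a,bb2),an=cv2.minAreaRect((Q[:,:2]*1000).astype(np.float32))
            print(nm,len(Q),c.round(4),'dir',np.degrees(np.arctan2(V[1,1],V[0,1])).round(1),np.sqrt(w).round(4),'rect',cx,cy,a,bb2,an)
    # board circle fit from top
p=dict(np.load('top1.npz'))
b=np.zeros(p['range_z'].shape,bool);b[110:225,140:250]=1
P,u,v=world(p,b)
s=(P[:,2]>.016)&(P[:,2]<.028);print('board',cv2.minEnclosingCircle((P[s,:2]*1000).astype(np.float32)),np.median(P[s,2]))
E
```

```text
top red 314 z hist [  0   0  13 133  26  15  18   9 100]
top 105 [0.5046 0.1582 0.0696] dir 171.0 [0.0042 0.0102] rect 507.6860046386719 158.8970489501953 13.747743606567383 38.057395935058594 86.70142364501953
low 164 [0.5242 0.1508 0.0294] dir -174.7 [0.0068 0.0256] rect 532.00439453125 149.45327758789062 38.20409393310547 82.36507415771484 70.88678741455078
top blue 131 z hist [ 0  0  1 47  4  0  0  0 79]
top 79 [ 0.4717 -0.1662  0.0704] dir 65.5 [0.0037 0.01  ] rect 472.5628662109375 -164.5093994140625 37.50498962402344 12.548652648925781 69.96598052978516
low 52 [ 0.4855 -0.1338  0.0291] dir 83.5 [0.0052 0.0248] rect 486.5926513671875 -142.131103515625 82.1955337524414 28.94927215576172 63.835693359375
scene red 441 z hist [  0   0  19 145  47  68  57  34  71]
top 82 [0.5108 0.1606 0.0693] dir 179.1 [0.004  0.0113] rect 510.4210205078125 159.18191528320312 16.71475601196289 38.65968704223633 84.3449478149414
low 183 [0.5287 0.1617 0.0291] dir 168.3 [0.0107 0.0242] rect 510.4547119140625 151.7667694091797 129.85708618164062 53.78446960449219 20.80267906188965
scene blue 154 z hist [ 0  0  7 75 10 11  9 10 32]
top 38 [ 0.4759 -0.1667  0.0689] dir 68.5 [0.0039 0.0111] rect 474.3699645996094 -164.91845703125 39.27366256713867 13.387062072753906 69.75715637207031
low 84 [ 0.4845 -0.1509  0.0288] dir 77.1 [0.0086 0.0262] rect 468.421142578125 -176.01678466796875 159.81394958496094 36.44103240966797 57.74296569824219
board ((508.4481506347656, 159.02215576171875), 99.89329528808594) 0.021981648044078983
```

```bash
sleep 1; ls pics
```

```text
scene1.png
scene_crop.png
top1.png
top_crop.png
```

View pics/top_crop.png

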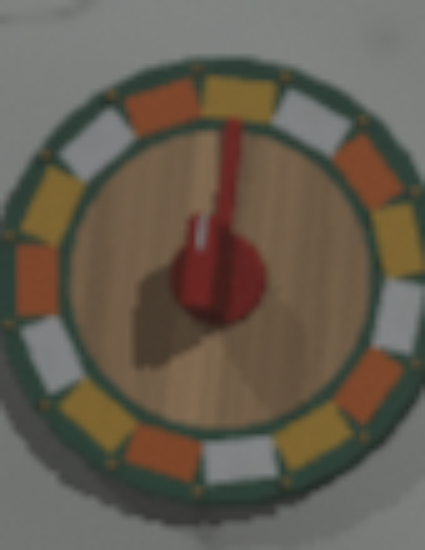

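View pics/scene_crop.png

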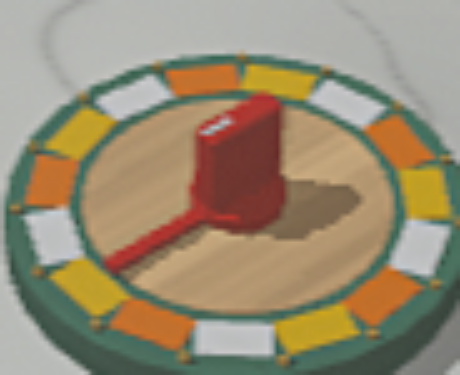

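```bash
cat >> h.py <<'E'
def rx(rv): return cv2.Rodrigues(np.asarray(rv,float))[0]
def plan(tp,tyaw,n,g=1,ntot=8):
    o=ctrl.get_obs();R=rx(o['tool_rot']);p=np.array(o['tool_pos'])
    y=np.arctan2(R[1,0],R[0,0]);dy=np.radians(tyaw)-y
    dy=(dy+np.pi)%(2*np.pi)-np.pi if abs(dy)>np.pi else dy
    st=-dy/n # about tool z
    print('t',round(o['t'],2),'pos',p.round(4),'yaw',np.degrees(y).round(2),'tilt',R[:,2].round(4),'q',np.degrees(o['q']).round(1),'F',np.round(o['contact_force'],1),'op',round(o['opening'],4))
    for i in range(min(n,ntot)):
        Ri=R@rx([0,0,st*i]);d=Ri.T@((np.array(tp)-p)/n)
        print([float(x) for x in d.round(3)]+[round(float(st),3),g])
def needle(p,box,c,hue='red'):
    P,u,v=analyse(p,box,hue);d=P[:,:2]-c;r=np.hypot(*d.T)
    s=(r>.035)&(r<.075)&(P[:,2]>.018)&(P[:,2]<.04)
    a=np.degrees(np.arctan2(d[s,1],d[s,0]))
    return s.sum(),np.median(a).round(1),a.std().round(1),r[s].max().round(3)
E
python3 - <<'E'
from h import *
t=dict(np.load('top1.npz'));s=dict(np.load('scene1.npz'))
print(needle(t,(165,125,220,205),[.5084,.159]),needle(s,(240,225,345,305),[.5095,.159]))
print('blue',needle(t,(300,150,365,205),[.4726,-.1645],'blue'),needle(s,(185,165,255,225),[.4744,-.165],'blue'))
plan([.508,.159,.17],175,16)
E
```

```text
(np.int64(46), np.float64(-5.9), np.float64(2.2), np.float64(0.068)) (np.int64(52), np.float64(-5.8), np.float64(31.9), np.float64(0.07))
blue (np.int64(26), np.float64(72.6), np.float64(1.4), np.float64(0.068)) (np.int64(21), np.float64(71.3), np.float64(2.0), np.float64(0.069))
t 0.5 pos [ 0.2415 -0.5764  0.2099] yaw 22.74 tilt [-0.  0. -1.] q [-74.1   3.   92.4  -0.   84.6  -6.8] F [-0.2  0.3  0.6] op 0.0855
[0.033, -0.036, 0.002, -0.166, 1]
[0.039, -0.03, 0.002, -0.166, 1]
[0.043, -0.023, 0.002, -0.166, 1]
[0.046, -0.016, 0.002, -0.166, 1]
[0.048, -0.008, 0.002, -0.166, 1]
[0.049, 0.0, 0.002, -0.166, 1]
[0.048, 0.008, 0.002, -0.166, 1]
[0.046, 0.016, 0.002, -0.166, 1]
```

Emit:
apply_moves --pt "0.033 -0.036 0.002 -0.166 1" --pt "0.039 -0.03 0.002 -0.166 1" --pt "0.043 -0.023 0.002 -0.166 1" --pt "0.046 -0.016 0.002 -0.166 1" --pt "0.048 -0.008 0.002 -0.166 1" --pt "0.049 0 0.002 -0.166 1" --pt "0.048 0.008 0.002 -0.166 1" --pt "0.046 0.016 0.002 -0.166 1"

```text
t: 1.5
tool_pos: [0.3702, -0.1993, 0.1943]
tool_rot: [1.996, 2.419, 0.0]
contact_force: [-0.0, -0.5, 0.1]
opening: 0.0853
```

```bash
python3 - <<'E'
from h import *
plan([.508,.159,.15],174.5,9)
E
```

```text
t 1.5 pos [ 0.3702 -0.1993  0.1943] yaw 100.95 tilt [ 0.0039 -0.0029 -1.    ] q [-38.5 -26.8 119.4   0.   87.1 -49.4] F [-0.  -0.5  0.1] op 0.0853
[0.036, 0.023, 0.005, -0.143, 1]
[0.033, 0.027, 0.005, -0.143, 1]
[0.028, 0.032, 0.005, -0.143, 1]
[0.024, 0.036, 0.005, -0.143, 1]
[0.018, 0.039, 0.005, -0.143, 1]
[0.013, 0.041, 0.005, -0.143, 1]
[0.007, 0.042, 0.005, -0.143, 1]
[0.001, 0.043, 0.005, -0.143, 1]
```

Emit:
apply_moves --pt "0.036 0.023 0.005 -0.145 1" --pt "0.033 0.027 0.005 -0.145 1" --pt "0.028 0.032 0.005 -0.145 1" --pt "0.024 0.036 0.005 -0.145 1" --pt "0.018 0.039 0.005 -0.145 1" --pt "0.013 0.041 0.005 -0.145 1" --pt "0.007 0.042 0.005 -0.145 1" --pt "0.001 0.043 0.005 -0.145 1"

```text
t: 2.5
tool_pos: [0.4882, 0.1353, 0.1558]
tool_rot: [0.28, 3.115, -0.007]
contact_force: [0.2, -1.0, 0.1]
opening: 0.0857
```

```bash
python3 - <<'E'
from h import *
plan([.508,.159,.13],174.5,4)
E
```

```text
t 2.5 pos [0.4882 0.1353 0.1558] yaw 169.74 tilt [ 0.0135 -0.0058 -0.9999] q [  7.3 -11.7 111.6  -0.4  79.4 -72.3] F [ 0.2 -1.   0.1] op 0.0857
[-0.004, 0.007, 0.006, -0.021, 1]
[-0.004, 0.007, 0.006, -0.021, 1]
[-0.004, 0.007, 0.006, -0.021, 1]
[-0.004, 0.006, 0.006, -0.021, 1]
```

Emit:
apply_moves --pt "-0.004 0.007 0.006 -0.021 1" --pt "-0.004 0.007 0.006 -0.021 1" --pt "-0.004 0.007 0.006 -0.021 1" --pt "-0.004 0.006 0.006 -0.021 1" --pt "0 0 0 0 1" --pt "0 0 0 0 1" --pt "0 0 0 0 1" --pt "0 0 0 0 1"

```text
t: 3.5
tool_pos: [0.5094, 0.1595, 0.1307]
tool_rot: [0.145, 3.125, -0.01]
contact_force: [-0.8, 0.7, -0.1]
opening: 0.0856
```

```bash
python3 - <<'E'
from h import *
plan([.5085,.159,.042],174.5,6)
p=ctrl.get_image('wrist'); save('wrist1.png',p['img']); np.savez('wrist1.npz',**p)
print(p['mtx'],p['mount'])
print(ctrl.spot_point(p,'red_knob'))
o=ctrl.get_obs();K=p['mtx'];M=np.array(p['mount']);R=rx(o['tool_rot'])
def proj(P):
    c=np.linalg.inv(M)@np.r_[R.T@(np.array(P)-o['tool_pos']),1];th=np.arctan2(np.hypot(c[0],c[1]),c[2]);ph=np.arctan2(c[1],c[0])
    return K[0,2]+K[0,0]*th*np.cos(ph),K[1,2]+K[1,1]*th*np.sin(ph)
a=np.radians(-5.5)
im=p['img'].copy()
for r in(0,.02,-.02):
  q=proj([.5085+r*np.cos(a),.159+r*np.sin(a),.071]);print(q);cv2.circle(im,tuple(int(round(x)) for x in q),2,(0,255,0),-1)
print(proj([.5085,.159,.057]))
save('wrist1b.png',im)
E
```

```text
t 3.5 pos [0.5094 0.1595 0.1307] yaw 174.68 tilt [ 0.0132 -0.007  -0.9999] q [  9.7  -6.4 109.4  -0.5  76.3 -74.9] F [-0.8  0.7 -0.1] op 0.0856
[0.0, -0.0, 0.015, 0.001, 1]
[0.0, -0.0, 0.015, 0.001, 1]
[0.0, -0.0, 0.015, 0.001, 1]
[0.0, -0.0, 0.015, 0.001, 1]
[0.0, -0.0, 0.015, 0.001, 1]
[0.0, -0.0, 0.015, 0.001, 1]
[[325.1922621    0.         281.0799713 ]
 [  0.         325.1922621  217.02914523]
 [  0.           0.           1.        ]] [[ 5.88091101e-04 -9.47490762e-01 -3.19782597e-01  8.25864660e-02]
 [ 9.99999329e-01  8.76465688e-04 -7.57866247e-04 -5.91533747e-04]
 [ 9.98349743e-04 -3.19781937e-01  9.47490642e-01 -1.64908385e-01]
 [ 0.00000000e+00  0.00000000e+00  0.00000000e+00  1.00000000e+00]]
[{'uv': [278.8, 214.8], 'confidence': 0.85}]
(np.float64(281.6638465694448), np.float64(223.57137339639655))
(np.float64(281.54891788950624), np.float64(248.30387648282905))
(np.float64(281.78314027925796), np.float64(197.34260995676343))
(np.float64(281.7556881186825), np.float64(217.2110324443412))
```

View pics/wrist1b.png

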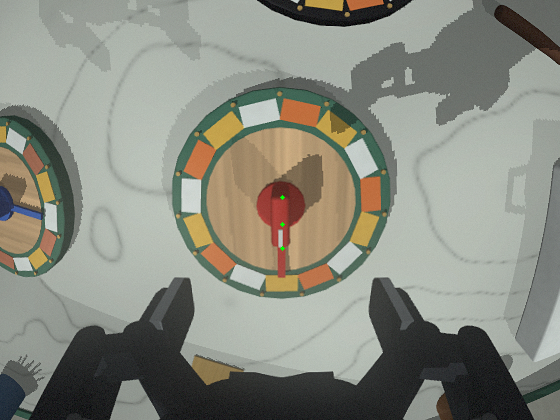

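The wrist view shows the red knob on the wooden face with the green rim at (281,223). The projected bar points lie on its bar, and the needle points down at the yellow picture at (281,284). The alignment is good, so I descend.

Emit:
apply_moves --pt "0 0 0.02 0 1" --pt "0 0 0.02 0 1" --pt "0 0 0.02 0 1" --pt "0 0 0.015 0 1" --pt "0 0 0.012 0 1" --pt "0 0 0 0 1" --pt "0 0 0 0 1" --pt "0 0 0 0 1"

```text
t: 4.6
tool_pos: [0.5096, 0.1588, 0.0369]
tool_rot: [0.145, 3.126, -0.011]
contact_force: [0.7, -0.1, -0.5]
opening: 0.0854
```

```bash
python3 - <<'E'
from h import *
plan([.5085,.159,.042],174.5,2)
E
```

```text
t 4.6 pos [0.5096 0.1588 0.0369] yaw 174.69 tilt [ 0.0118 -0.0073 -0.9999] q [  9.6   0.3 112.8  -0.6  66.4 -74.8] F [ 0.7 -0.1 -0.5] op 0.0854
[0.001, 0.0, -0.003, 0.002, 1]
[0.001, 0.0, -0.003, 0.002, 1]
```

Emit:
apply_moves --pt "0.001 0 -0.005 0 1" --pt "0 0 0 0 -1" --pt "0 0 0 0 -1" --pt "0 0 0 0 -1" --pt "0 0 0 0 -1" --pt "0 0 0 0 -1" --pt "0 0 0 0 -1" --pt "0 0 0 0 -1" --grip_force 25

```text
t: 5.6
tool_pos: [0.5097, 0.1582, 0.0444]
tool_rot: [0.144, 3.123, -0.013]
contact_force: [0.1, -2.0, 1.9]
opening: 0.0132
```

```bash
python3 - <<'E'
from h import *
plan([.5085,.159,.042],174.5,2)
print(ctrl.get_obs()['wrist_torque'])
E
```

```text
t 5.6 pos [0.5097 0.1582 0.0444] yaw 174.71 tilt [ 0.0145 -0.0089 -0.9999] q [  9.6  -0.5 112.7  -0.7  67.1 -74.8] F [ 0.1 -2.   1.9] op 0.0132
[0.001, 0.0, 0.001, 0.002, 1]
[0.001, 0.0, 0.001, 0.002, 1]
[-0.22758746  0.16379094  0.01764134]
```

Emit:
apply_moves --pt "0 0 0 0.13 -1" --pt "0 0 0 0.13 -1" --pt "0 0 0 0.13 -1" --pt "0 0 0 0.13 -1" --pt "0 0 0 0.13 -1" --pt "0 0 0 0.13 -1" --pt "0 0 0 0.13 -1" --pt "0 0 0 0 -1"

```text
t: 6.6
tool_pos: [0.5089, 0.1569, 0.0444]
tool_rot: [1.539, 2.72, -0.008]
contact_force: [-1.1, -1.6, 1.2]
opening: 0.0127
```

```bash
python3 - <<'E'
from h import *
plan([.5095,.1585,.043],102.7,3)
print(ctrl.get_obs()['wrist_torque'])
E
```

```text
t 6.6 pos [0.5089 0.1569 0.0444] yaw 120.99 tilt [ 0.0119 -0.0126 -0.9999] q [  9.6  -0.5 112.7  -0.9  67.2 -21.1] F [-1.1 -1.6  1.2] op 0.0127
[0.0, 0.0, 0.0, 0.106, 1]
[0.0, 0.0, 0.0, 0.106, 1]
[0.0, 0.0, 0.0, 0.106, 1]
[-0.20340054  0.1342881   0.05798134]
```

Emit:
apply_moves --pt "0 0 0 0.106 -1" --pt "0 0 0 0.106 -1" --pt "0 0 0 0.106 -1" --pt "0 0 0 0 -1" --pt "0 0 0 0 -1" --pt "0 0 0 0 -1" --pt "0 0 0 0 -1" --pt "0 0 0 0 -1"

```text
t: 7.6
tool_pos: [0.5084, 0.1567, 0.0443]
tool_rot: [1.944, 2.447, -0.006]
contact_force: [-0.6, -0.4, 2.2]
opening: 0.0126
```

```bash
python3 - <<'E'
from h import *
plan([.5095,.1585,.043],102.7,3)
print(ctrl.get_obs()['wrist_torque'])
p=ctrl.get_image('wrist'); save('wrist2.png',p['img'])
E
```

```text
t 7.6 pos [0.5084 0.1567 0.0443] yaw 103.08 tilt [ 0.0103 -0.0134 -0.9999] q [  9.6  -0.5 112.7  -0.9  67.3  -3.1] F [-0.6 -0.4  2.2] op 0.0126
[0.001, 0.001, 0.0, 0.002, 1]
[0.001, 0.001, 0.0, 0.002, 1]
[0.001, 0.001, 0.0, 0.002, 1]
[-0.23342341  0.25565177 -0.03856587]
```

View pics/wrist2.png

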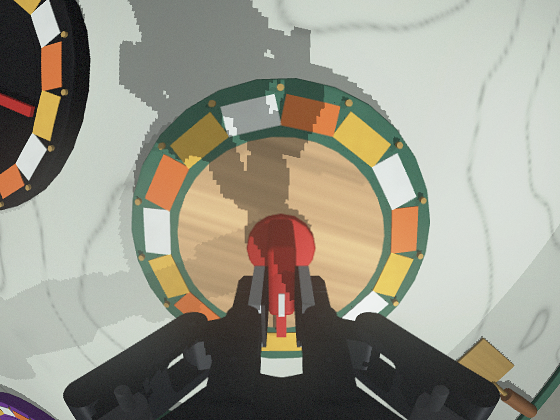

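The wrist view shows the bar held between the fingers, with the needle at (281,325) pointing at a yellow picture. The tool has turned 71.6°. Now I release: open, wait, then lift straight up.

Emit:
apply_moves --pt "0 0 0 0 0" --pt "0 0 0 0 1" --pt "0 0 0 0 1" --pt "0 0 0 0 1" --pt "0 0 0 0 1" --pt "0 0 0 0 1" --pt "0 0 0 0 1" --pt "0 0 -0.01 0 1"

```text
t: 8.65
tool_pos: [0.5075, 0.1574, 0.0533]
tool_rot: [1.945, 2.449, -0.006]
contact_force: [0.2, -0.4, -0.3]
opening: 0.0852
```

Emit:
apply_moves --pt "0 0 -0.02 0 1" --pt "0 0 -0.025 0 1" --pt "0 0 -0.03 0 1" --pt "0 0 -0.03 0 1" --pt "0 0 -0.03 0 1" --pt "0 0 -0.02 0 1" --pt "0 0 0 0 1" --pt "0 0 0 0 1"

```text
t: 9.65
tool_pos: [0.5063, 0.1594, 0.2175]
tool_rot: [1.943, 2.447, -0.001]
contact_force: [1.3, 0.3, -0.6]
opening: 0.0856
```

```bash
python3 - <<'E'
from h import *
plan([.5085,.159,.2],102.7,2)
p=ctrl.get_image('wrist'); save('wrist3.png',p['img'])
s=ctrl.get_image('scene'); save('scene3.png',s['img'])
t=ctrl.get_image('top'); save('top3.png',t['img'])
print(needle(t,(145,115,240,215),[.5084,.159]),needle(s,(240,225,345,305),[.5095,.159]))
print('blue',needle(t,(300,150,365,205),[.4726,-.1645],'blue'),needle(s,(185,165,255,225),[.4744,-.165],'blue'))
P,u,v=analyse(s,(268,235,340,290)); Q=P[P[:,2]>.064];print(len(Q),cv2.minAreaRect((Q[:,:2]*1000).astype(np.float32)))
save('scene3c.png',cv2.resize(s['img'][160:310,170:350],None,fx=4,fy=4))
E
```

```text
t 9.65 pos [0.5063 0.1594 0.2175] yaw 103.09 tilt [ 0.0128 -0.0112 -0.9999] q [  9.9 -10.6 104.7  -0.8  85.3  -3.2] F [ 1.3  0.3 -0.6] op 0.0856
[-0.0, 0.001, 0.009, 0.003, 1]
[-0.0, 0.001, 0.009, 0.003, 1]
(np.int64(47), np.float64(-78.1), np.float64(2.1), np.float64(0.069)) (np.int64(48), np.float64(-76.0), np.float64(2.6), np.float64(0.071))
blue (np.int64(27), np.float64(72.4), np.float64(1.4), np.float64(0.068)) (np.int64(22), np.float64(70.9), np.float64(39.1), np.float64(0.074))
97 ((509.9050598144531, 160.0359344482422), (14.474058151245117, 39.086727142333984), 9.631587028503418)
```

View pics/wrist3.png

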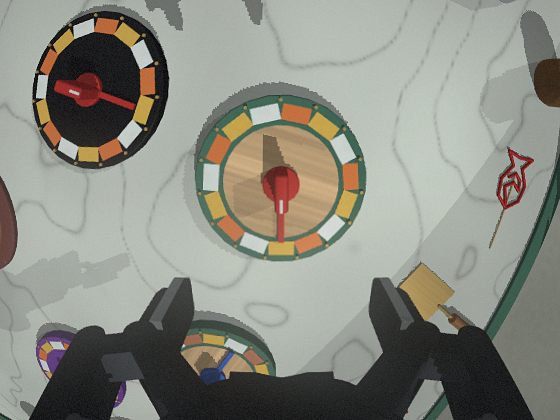

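View pics/scene3c.png

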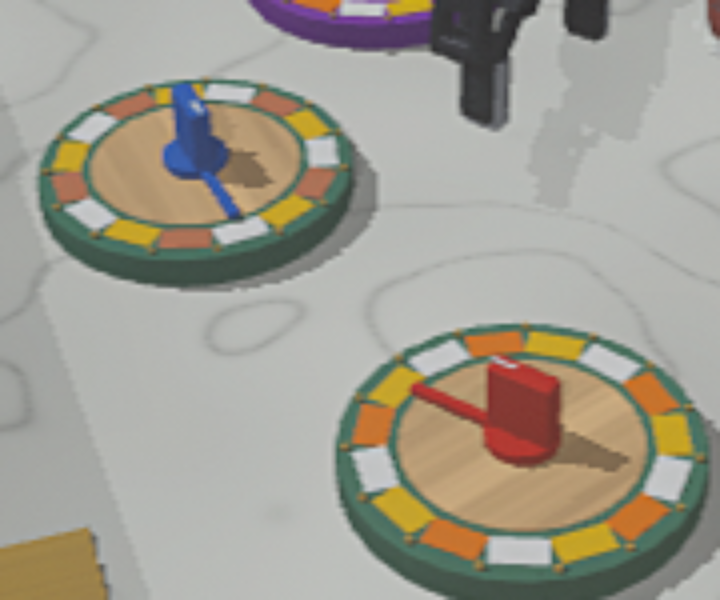

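The wrist view shows the released needle at (281,240) resting on a yellow picture. The needle turned from -5.9° to -78.1°, which is 72° or three clicks. The blue pointer reads 72.4°, against 72.6° before, so it has not moved. The robot is clear of everything, so I hand the job in.

```bash
python3 -c "
from station import ctrl
print(ctrl.finish_job())"
```

```text
the job is handed in; nothing more can be done
None
```

I turned the red pointer on the green board three clicks clockwise and let go of it. Then I lifted the arm clear and handed the job in at about 10 s.

- **Red pointer:** in the top camera the needle went from -5.9° to -78.1°, a turn of 72.2°. The scene camera gives about 70° (-5.8° to -76.0°). Both fit three clicks of 24°, and the wrist view showed the needle centred on a yellow picture three further on.
- **Blue pointer:** it did not move. The top camera read 72.6° before and 72.4° after. The scene camera read 71.3° and 70.9°, but its second reading was noisy.
- **Contact:** forces at the moments I read them stayed at a few N. The hand was about 0.15 m above the knob when I handed in.

No check failed. The only disagreement was the roughly 2° between the two cameras on the red needle.

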